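Clamp the tin to three clicks and start the shaker

ROBOT

A 6-joint arm with a two-finger parallel gripper is mounted at the origin on a cart in front of the work surface, level with it; the furniture and walls round the work are solid. World frame = base frame: x ahead of the robot, y to its left, z up, the work surface at z = 0. Lengths are in mm, angles in rad, forces in N, time in s.
With the tool pointing down it reaches from about 350 to 950 mm from the base axis. Payload 17.4 kg.
Tool frame: the origin (TCP) lies between the finger pads, 19 mm behind the fingertips; this is the grasp point; z points along the fingers, y is the line along which they close (so a half turn about z gives the same grasp; the last joint's range is limited). The gripper opens to 93 mm and grips with 3 to 60 N. Pads are 15 mm wide; open, the fingers measure 128 mm over their backs; the gripper's body (75 mm by 188 mm) begins 65 mm behind the grasp point.
Start: joints at [-1.161, 0.116, 1.442, -0, 1.584, -0.038], TCP at [292.256, -608.456, 237.446] pointing down, gripper open.
Joint ranges: [-2.83, 2.83], [-0.83, 2.19], [0.07, 2.5], [-1.14, 4.28], [0.01, 3], [-2.97, 2.97]. Speed limits (rad/s): [1.89, 1.89, 2.22, 3.14, 3.14, 3.14].

INTERFACE

Orientations are given as a rotation vector (axis times angle).
In Python, from bench import get_obs, grab_frame, job_done gives the robot as it stands.
- The arm moves only by the tool arm_command, never from a script. Its argument "deltas" is a list of rows, each a list of 3 entries, a list of its own where there are three numbers: the shift along the world's x, y, z in cm, then the turn, a rotation vector about the world's x, y, z in rad, then the opening, from 0 (shut) to 1 (fully open). A call has 1 to 10 rows; each row shifts and turns the commanded pose from where the row before left it; what a row does not reach is not made up. A row lasts 1/10 s, in which the tool goes at most 50 mm and 8.59 degrees, less where a joint would pass 70% of its speed; a pose out of reach is approached as far as the arm can. A call with a gripper value outside its range is refused whole. The fingers move at their own pace and stop on an object; "force" is the grip in N (left out, the last holds). Time passes only in rows, so rows that do not move let the fingers close. It gives the time, the measured TCP pose, the force, the opening and the grip force at its end, in the units of the state.
- get_obs(): the state, without advancing time (a new reading comes with each control period).
- grab_frame(name): name is "scene" or "top" or "wrist"; returns a dict with "frame" (384x512x3 uint8, red, green, blue), "depth" (384x512 float32, mm along the optical axis (not along the pixel's ray), 0 where there is no reading), "intrinsics" (3x3 intrinsics, pixels), "world_from_camera" (4x4, takes a point from camera to world coordinates). Camera axes: x right, y up, looking along -z (the intrinsics and any distortion apply to the point x, -y, -z); pixel columns grow to the right and rows downward; lengths in mm; the calibration is good to about 2 mm. A picture is of the moment at which its call begins.
- job_done(): hands the job in; it is judged then, once.
The state is a dict: "time": time; "qpos": joint angles; "qd": joint speeds; "tau": joint torques, N m; "tcp_pos": TCP position; "tcp_rot": TCP orientation; "contact_force": force on the tool from outside, world axes, zero at the start; "wrist_torque": the same for the moment, N m; "grip_width": finger opening in mm; "finger_force": force on a finger pad.
Only numpy, scipy, OpenCV 4.12 (cv2) and the standard library are available. Lean on these libraries where they do the work, as an engineer would, in place of code of your own. Each camera call takes 0.05 s, during which the arm holds its last target. There are 200 camera calls.

TASK

Get the small tin in the bench shaker ready and shake it: turn the bar knob on top of the clamp clockwise (seen from above), first through the knob's free play and then on until its ratchet has clicked exactly three times; a fourth click would crush the tin. Then start the shaker by pressing the round push button on the housing gently, fully home, and let go. Leave the clamp at three clicks and the other things where they are.

Things in the scene. Friction and masses are not known exactly. Their poses are not given: they have to be found in the camera images.
- shaker: bench tin shaker, fixed to the worktop, turned by up to 0.3 rad: low grey housing 130 x 290 mm (its x and y), 45 mm high, origin under its centre on the worktop. On it at y +65 a small tin (68 mm wide, top at z 124) stands under a clamp bridge of two posts and a crossbar along y; at y -105 is the push button
- bridge_top (a point): fixed point on top of the aluminium crossbar, on the knob's axis, 164 mm above the worktop; axes as the shaker's. Crossbar 34 mm wide, from 67 mm to -y to 67 mm to +y of here; nuts over the posts 54 mm to either side rise 6 mm. Above here the clamp carries a steel disc 52 mm wide, z +7 to +16 mm, and on it the knob, up to +49 mm
- clamp_knob_grip (a point): on the knob's vertical turning axis, 205 mm above the worktop, 8 mm below the knob's top: a good TCP height (the disc is 25 mm below). The knob is a black upright bar 54 mm long (point's x), 14 mm thick (point's y: grip it across this, 20 N or more), 33 mm high. Clockwise from above (about -z) tightens. It is set on its shaft at any angle, so its heading tells neither free play nor notch
- free_play_point (a point): the knob's coupling (fixed point on its axis, 183 mm up; axes as the shaker's). From the start the knob turns clockwise by an unknown 0.1 to 1.5 rad against only 0.04 N m of drag before it takes the ratchet along. Turned back, it runs back into this free play first (up to 1.65 rad in all), then undoes clicks; so open the fingers before turning the hand back for a new grip. Let go, it stays
- ratchet_point (a point): the ratchet in the disc (fixed point on its axis, 180 mm up; axes as the shaker's). A click every 0.349 rad (20 deg): resistance rises over the first quarter to about 0.27 N m and falls off; near half way (the click) the ratchet snaps ahead into the next notch by itself and stays there. The knob then turns almost freely until it has caught up, and the resistance of the next click begins
- foot_face (a point): centre of the underside of the rubber clamp foot (42 mm wide) on the tin's lid. Each click of the ratchet sets it 0.05 mm lower, from z 124.60 mm in the shaker's frame at the start: too little to see or measure
- start_button_base: black round collar, 44 mm wide, 12 mm high, with the grey push button, 28 mm wide, in its middle; origin on the button's axis at the collar's underside, 45 mm above the worktop. The button's top is 24 mm above the origin when up and goes straight down
- start_button (a joint): travel of the push button: 0 up, 0.008 m fully down; its spring takes about 2.4 N to start and 8 N at the bottom, and brings it back up
- mix_cup: bystander, loose, to be left alone: clear open mixing cup, 72 mm wide, 95 mm tall, standing; origin under its centre
- tinter_bottle: bystander, loose, to be left alone: white bottle with a nozzle cap, 50 mm wide, 159 mm tall, standing; origin under its centre
- fine_line_tape: bystander, loose, to be left alone: small black roll of tape lying flat, 58 mm wide, 19 mm high; origin under its centre
- spatula: bystander, loose, to be left alone: palette knife with a black handle, 226 mm long, lying along its y; origin under its centre
- tin_opener: bystander, loose, to be left alone: flat steel lever for tin lids, 162 mm long, 7 mm high, lying along its y; origin under its centre

How it is judged (in metres and radians):
On the way, in this order (a step that is already met when the one before it is completed fails the run):
1. the ratchet has clicked three times (z of foot_face in the frame of shaker between 0.124433 and 0.124467 m), for 0.2 s.
2. the start button is pressed home (value of joint start_button above 0.0065 m), for 0.05 s.
At the end, for the whole second after the job is handed in: the ratchet rests three clicks on from its start (the foot 2.65 to 3.35 clicks, 0.1325 to 0.1675 mm, lower), and the start button, having been pressed after the third click, is up again (all of step 1 and value of joint start_button below 0.0015 m); the robot touches nothing.
It fails at once if the ratchet is turned past three and a half clicks (z of foot_face in the frame of shaker below 0.12442 m).
It fails at once if the start button is hit with more than 40 N (contact force between anything else and start_button_base above 40 N).
It fails at once if a bystander (cup, bottle, tape, palette knife, tin opener) is moved more than 30 mm (distance of any of mix_cup, tinter_bottle, fine_line_tape, spatula, tin_opener from where it was at the start of the episode above 0.03 m).
It also fails if it takes over 72 s, if anything falls off the work surface, if the arm or the gripper's body presses on something with over 40 N, if the wrist force passes 120 N, or if a joint passes its speed limit or range.

## Working session

There is one attempt and no reset: what is moved stays moved. The work goes in short steps, Python scripts to look and compute and a tool call to move; the robot and the scene stay as the last step left them, time stands still between calls to the robot, and variables do not carry over. Pictures are saved under pics/ and viewed, at most 10 in all, crops included, and the job is handed in when it is done.

Besides the shell and the picture viewer there is one more tool, called after "Emit:" by a JSON object that holds its "name" and its "arguments", one argument or row to a line. arm_command: Moves the arm, as the interface text tells. Its arguments: {"type":"object","properties":{"deltas":{"type":"array","items":{"type":"array"}},"force":{"type":"number"}},"required":["deltas"]}

```bash
mkdir -p pics; ls; cat > h.py <<'E'
import numpy as np,cv2
from bench import *
def pts(f):
    d=f["depth"];K=f["intrinsics"];T=f["world_from_camera"]
    v,u=np.mgrid[:d.shape[0],:d.shape[1]]
    c=np.stack([(u-K[0,2])/K[0,0]*d,-(v-K[1,2])/K[1,1]*d,-d],-1)
    return c@T[:3,:3].T+T[:3,3]
E
python3 - <<'E'
from h import *
ims=[]
for n in("top","scene"):
    f=grab_frame(n);np.savez(n+".npz",**f);ims.append(f["frame"]);print(n,f["world_from_camera"].round(2),f["intrinsics"].round(1))
    cv2.imwrite(f"pics/{n}.png",f["frame"][:,:,::-1])
o=get_obs();print(o)
E
```

```text
pics
top [[ 7.00000e-02  9.70000e-01 -2.20000e-01  3.24720e+02]
 [-1.00000e+00  6.00000e-02 -2.00000e-02  5.01800e+01]
 [-0.00000e+00  2.20000e-01  9.80000e-01  1.32442e+03]
 [ 0.00000e+00  0.00000e+00  0.00000e+00  1.00000e+00]] [[368.3   0.  254.9]
 [  0.  368.3 191.4]
 [  0.    0.    1. ]]
scene [[ 6.20000e-01  4.50000e-01 -6.40000e-01 -5.06220e+02]
 [-7.80000e-01  3.50000e-01 -5.10000e-01 -8.10910e+02]
 [-1.00000e-02  8.20000e-01  5.70000e-01  1.10742e+03]
 [ 0.00000e+00  0.00000e+00  0.00000e+00  1.00000e+00]] [[462.6   0.  254.4]
 [  0.  462.6 200.2]
 [  0.    0.    1. ]]
{'time': 0.1, 'qpos': array([-1.16080375e+00,  1.16425081e-01,  1.44218604e+00,  2.14831627e-05,
        1.58396925e+00, -3.77962832e-02]), 'qd': array([ 0.00049682, -0.0008896 , -0.00165011, -0.0009911 ,  0.00080016,
       -0.00112705]), 'tau': array([ 3.30385352e-03, -7.22893167e+01, -6.23865223e+01,  7.80268363e-02,
        2.26513774e-02, -1.24216695e-04]), 'tcp_pos': array([ 292.19603441, -608.3098528 ,  236.79542309]), 'tcp_rot': array([-3.06222862e+00, -6.97307195e-01,  2.53828802e-04]), 'contact_force': array([-0.13030039,  0.22206285, -0.71375287]), 'wrist_torque': array([-0.02794467, -0.00206307,  0.01941058]), 'finger_force': 0.0, 'grip_width': 92.95455133075556}
```

View pics/top.png

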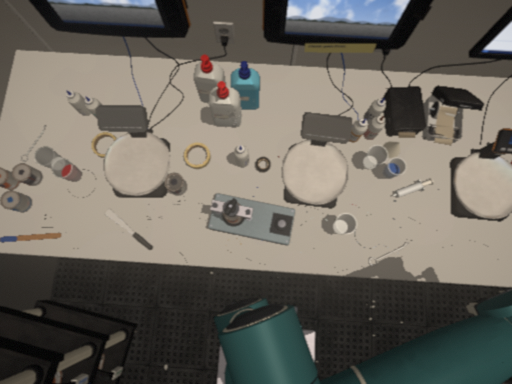

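View pics/scene.png

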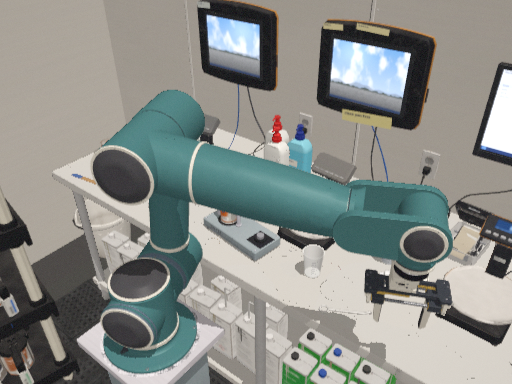

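The top view shows the shaker at about (250,219), with the clamp knob near (232,210) and the button near (278,223). The scene view shows it partly hidden by the arm. I'll measure from the top view.

```bash
python3 - <<'E'
from h import *
f=dict(np.load("top.npz"));P=pts(f)
im=f["frame"];sub=(slice(180,255),slice(190,310))
Q=P[sub];z=Q[...,2]
def cl(m,name):
    p=Q[m];r=cv2.minAreaRect(p[:,:2].astype(np.float32));print(name,len(p),p.mean(0).round(1),np.array(r[0]).round(1),np.array(r[1]).round(1),round(r[2],1))
cl((z>38)&(z<50),"housing")
cl((z>60)&(z<73),"button");cl((z>155)&(z<174),"bar");cl((z>200)&(z<225),"knob");cl((z>176)&(z<185),"disc")
print(np.median(P[240:250,240:300,2]))
c=cv2.resize(im[185:250,200:300],None,fx=8,fy=8,interpolation=cv2.INTER_CUBIC);cv2.imwrite("pics/c.png",c[:,:,::-1])
E
```

```text
housing 2253 [508.2  59.4  44.7] [542.7  63.9] [309.4 195.5] 82.0
button 111 [544.6 -31.8  68.8] [535.6  18. ] [145.9 329.4] 28.0
bar 285 [520.1 142.4 164.2] [518.6 143.6] [133.4  39.8] 81.8
knob 85 [519.8 143.  212. ] [521.  143.2] [14.  53.1] 62.1
disc 79 [519.6 140.4 179.6] [519.9 143.5] [50.1 46. ] 70.0
0.4202462713474233
```

View pics/c.png

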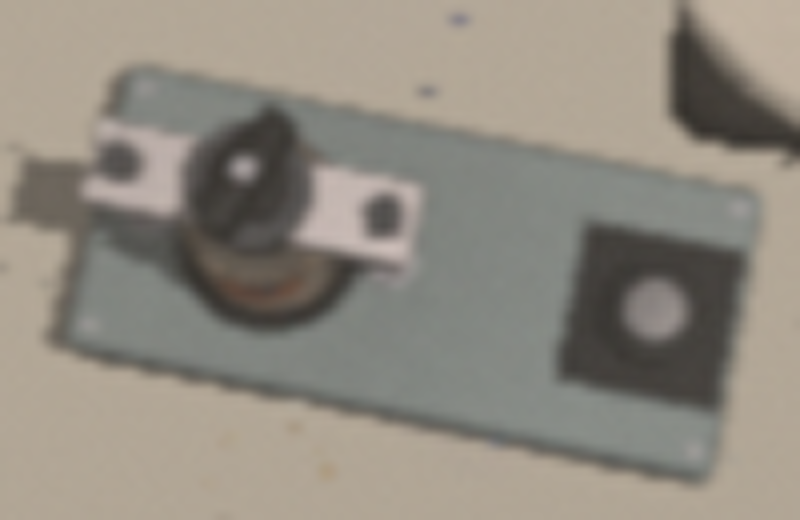

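The crop shows the black bar knob at about (245,170), pointing up and to the right (heading about -28°). The crossbar nuts are at (120,160) and (383,215), and the button is at (655,307). The measured sizes match the ones given: knob 14x53, bar 133, heights 164 and 212. I'll move to hover over the knob.

Emit:
{"name": "arm_command", "arguments": {
  "deltas": [
    [[1.1,3.75,0.5],[0,0,0.11],1],
    [[1.1,3.75,0.5],[0,0,0.11],1],
    [[1.1,3.75,0.5],[0,0,0.11],1],
    [[1.1,3.75,0.5],[0,0,0.11],1],
    [[1.1,3.75,0.5],[0,0,0.11],1],
    [[1.1,3.75,0.5],[0,0,0.11],1],
    [[1.1,3.75,0.5],[0,0,0.11],1],
    [[1.1,3.75,0.5],[0,0,0.11],1],
    [[1.1,3.75,0.5],[0,0,0.11],1],
    [[1.1,3.75,0.5],[0,0,0.11],1]
  ]
}}

```text
time: 1.1
tcp_pos: [402.3, -231.9, 287.5]
tcp_rot: [-2.242, -2.2, 0.0]
contact_force: [0.4, 0.9, 0.5]
grip_width: 92.9
finger_force: 0.0
```

Emit:
{"name": "arm_command", "arguments": {
  "deltas": [
    [[1.2,3.75,0],[0,0,0.11],1],
    [[1.2,3.75,0],[0,0,0.11],1],
    [[1.2,3.75,0],[0,0,0.11],1],
    [[1.2,3.75,0],[0,0,0.11],1],
    [[1.2,3.75,0],[0,0,0.11],1],
    [[1.2,3.75,0],[0,0,0.11],1],
    [[1.2,3.75,0],[0,0,0.11],1],
    [[1.2,3.75,0],[0,0,0.11],1],
    [[1.2,3.75,0],[0,0,0.11],1],
    [[0,0,0],[0,0,0.11],1]
  ]
}}

```text
time: 2.1
tcp_pos: [510.7, 107.5, 286.6]
tcp_rot: [-0.755, -3.048, -0.0]
contact_force: [0.0, -0.2, 0.1]
grip_width: 92.9
finger_force: 0.0
```

```bash
cat > w.py <<'E'
from h import *
f=grab_frame("wrist");np.savez("wrist.npz",**f);P=pts(f);z=P[...,2]
o=get_obs();print(o["time"],o["tcp_pos"].round(1),o["tcp_rot"].round(3),o["qpos"].round(3))
R=cv2.Rodrigues(o["tcp_rot"])[0];print("psi",np.degrees(np.arctan2(R[1,1],R[0,1])))
near=np.hypot(P[...,0]-520,P[...,1]-143)
def cl(m,name):
    p=P[m]
    if len(p)<5: return print(name,len(p))
    r=cv2.minAreaRect(p[:,:2].astype(np.float32));print(name,len(p),p.mean(0).round(1),np.array(r[0]).round(1),np.array(r[1]).round(1),round(r[2],1))
cl((z>203)&(z<222)&(near<45),"knob");cl((z>175)&(z<186)&(near<40),"disc");cl((z>158)&(z<169)&(near<90),"bar")
b=np.hypot(P[...,0]-496,P[...,1]+25)
cl((z>63)&(z<75)&(b<40),"button");cl((z>52)&(z<61)&(b<40),"collar")
cv2.imwrite("pics/w%d.png"%(o["time"]*100),f["frame"][:,:,::-1]);print(f["world_from_camera"].round(2))
E
python3 w.py;ls pics
```

```text
2.15 [510.4 105.9 286.7] [-7.46e-01 -3.05e+00  1.00e-03] [ 0.156 -0.229  1.693  0.     1.679 -0.936]
psi 62.53016744004175
knob 1278 [522.2 146.4 211.6] [523.8 146.3] [14.3 52.8] 61.6
disc 1021 [520.1 144.1 179.5] [524.2 146. ] [51.  50.5] 17.9
bar 2830 [522.4 147.4 163.5] [524.4 146. ] [134.   34.4] 81.7
button 362 [500.3 -20.5  67.9] [500.6 -21.1] [26.3 26.4] 59.5
collar 456 [499.1 -17.2  56.3] [500.7 -21.4] [42.2 42.6] 57.2
[[ 4.7000e-01 -8.5000e-01 -2.4000e-01  4.4388e+02]
 [ 8.8000e-01  4.5000e-01  1.3000e-01  1.4447e+02]
 [-0.0000e+00 -2.7000e-01  9.6000e-01  4.3328e+02]
 [ 0.0000e+00  0.0000e+00  0.0000e+00  1.0000e+00]]
c.png
scene.png
top.png
w215.png
```

Emit:
{"name": "arm_command", "arguments": {
  "deltas": [
    [[0.6,2.0,0],[0,0,-0.015],1],
    [[0.6,1.8,0],[0,0,0],1],
    [[0,0,0],[0,0,0],1],
    [[0,0,0],[0,0,0],1],
    [[0,0,0],[0,0,0],1]
  ]
}}

```text
time: 2.65
tcp_pos: [522.1, 141.3, 287.5]
tcp_rot: [0.793, 3.04, -0.0]
contact_force: [0.5, -1.8, -1.2]
grip_width: 92.7
finger_force: 0.0
```

```bash
python3 w.py;python3 -c "
from h import *
f=grab_frame('top');P=pts(f)
o=get_obs();print(o['wrist_torque'],o['contact_force'])"; ls pics|grep w2
```

```text
2.7 [522.1 141.3 287.5] [ 0.793  3.04  -0.   ] [ 0.217 -0.186  1.656 -0.     1.672 -0.844]
psi 60.77152893445166
knob 1176 [522.2 147.2 211.9] [524.  146.2] [14.  53.4] 60.7
disc 1086 [521.5 147.3 179.5] [523.1 146.8] [50.5 50.7] 61.7
bar 2738 [522.9 150.  163.5] [524.5 146. ] [134.1  34.4] 82.0
button 356 [500.5 -20.4  68. ] [501.  -21.3] [26.5 26.9] 62.1
collar 450 [499.1 -16.   56.3] [500.7 -21.8] [42.7 42.8] 3.6
[[ 4.9000e-01 -8.4000e-01 -2.4000e-01  4.5595e+02]
 [ 8.7000e-01  4.7000e-01  1.3000e-01  1.8001e+02]
 [-0.0000e+00 -2.8000e-01  9.6000e-01  4.3404e+02]
 [ 0.0000e+00  0.0000e+00  0.0000e+00  1.0000e+00]]
[ 0.00105608 -0.08543243  0.0028638 ] [ 0.40362952 -0.10595675  0.15594392]
w215.png
w270.png
```

Emit:
{"name": "arm_command", "arguments": {
  "deltas": [
    [[0,0.3,0],[0,0,0.14],1],
    [[0,0,0],[0,0,0.14],1],
    [[0,0,0],[0,0,0.14],1],
    [[0,0,0],[0,0,0.14],1],
    [[0,0,0],[0,0,0.14],1],
    [[0,0,0],[0,0,0.14],1],
    [[0,0,0],[0,0,0.14],1],
    [[0,0,0],[0,0,0.14],1],
    [[0,0,0],[0,0,0.14],1],
    [[0,0,0],[0,0,0.14],1]
  ]
}}

```text
time: 3.75
tcp_pos: [522.2, 144.5, 287.6]
tcp_rot: [-1.361, 2.831, -0.0]
contact_force: [-0.1, -0.1, 0.3]
grip_width: 93.4
finger_force: 0.0
```

Emit:
{"name": "arm_command", "arguments": {
  "deltas": [
    [[0,0,0],[0,0,0.14],1],
    [[0,0,0],[0,0,0.14],1],
    [[0,0,0],[0,0,0.14],1],
    [[0,0,0],[0,0,0],1],
    [[0,0,0],[0,0,0],1],
    [[0,0,0],[0,0,0],1]
  ]
}}

```text
time: 4.35
tcp_pos: [522.2, 144.8, 287.5]
tcp_rot: [-1.91, 2.494, -0.0]
contact_force: [0.5, -0.1, 0.8]
grip_width: 92.7
finger_force: 0.0
```

```bash
python3 w.py
```

```text
4.4 [522.2 144.9 287.5] [-1.912  2.493 -0.   ] [ 0.224 -0.184  1.654 -0.     1.672 -2.655]
psi 164.95850422092906
knob 1304 [523.5 144.7 211.4] [523.8 146.1] [14.4 54. ] 60.9
disc 938 [519.9 138.  179.6] [525.3 144.5] [51.1 48.8] 40.8
bar 2652 [522.2 135.5 163.6] [523.9 146.2] [133.6  34. ] 81.9
button 579 [499.9 -20.8  68.1] [500. -21.] [26.8 27.3] 42.6
collar 699 [500.1 -18.2  56.3] [500.2 -19.9] [39.7 42.6] 74.4
[[-9.7000e-01 -2.5000e-01 -7.0000e-02  5.0304e+02]
 [ 2.6000e-01 -9.3000e-01 -2.7000e-01  7.2060e+01]
 [ 0.0000e+00 -2.8000e-01  9.6000e-01  4.3409e+02]
 [ 0.0000e+00  0.0000e+00  0.0000e+00  1.0000e+00]]
```

Emit:
{"name": "arm_command", "arguments": {
  "deltas": [
    [[0,0,0],[0,0,-0.14],1],
    [[0,0,0],[0,0,-0.14],1],
    [[0,0,0],[0,0,-0.14],1],
    [[0,0,0],[0,0,-0.14],1],
    [[0,0,0],[0,0,-0.14],1],
    [[0,0,0],[0,0,-0.14],1],
    [[0,0,0],[0,0,-0.14],1],
    [[0,0,0],[0,0,-0.14],1],
    [[0,0,0],[0,0,-0.14],1],
    [[0,0,0],[0,0,-0.14],1]
  ]
}}

```text
time: 5.4
tcp_pos: [522.2, 145.0, 287.5]
tcp_rot: [0.152, 3.138, -0.0]
contact_force: [-0.1, -0.5, 0.5]
grip_width: 93.1
finger_force: 0.0
```

Emit:
{"name": "arm_command", "arguments": {
  "deltas": [
    [[0,0,0],[0,0,-0.14],1],
    [[0,0,0],[0,0,-0.14],1],
    [[0,0,0],[0,0,-0.14],1],
    [[0,0,0],[0,0,0],1],
    [[0,0,0],[0,0,0],1]
  ]
}}

```text
time: 5.9
tcp_pos: [522.3, 145.0, 287.4]
tcp_rot: [-0.786, -3.042, 0.0]
contact_force: [-0.4, 0.0, -0.5]
grip_width: 92.7
finger_force: 0.0
```

Emit:
{"name": "arm_command", "arguments": {
  "deltas": [
    [[0.16,0.11,-1.0],[0,0,0],1],
    [[0,0,-2.0],[0,0,0],1],
    [[0,0,-2.0],[0,0,0],1],
    [[0,0,-1.7],[0,0,0],1],
    [[0,0,-1.0],[0,0,0],1],
    [[0,0,-0.5],[0,0,0],1],
    [[0,0,0],[0,0,0],1],
    [[0,0,0],[0,0,0],1]
  ]
}}

```text
time: 6.7
tcp_pos: [524.1, 146.2, 206.2]
tcp_rot: [0.79, 3.04, 0.001]
contact_force: [-0.8, 0.6, 0.1]
grip_width: 93.3
finger_force: 0.0
```

```bash
cat > s.py <<'E'
from bench import get_obs
import numpy as np
from scipy.spatial.transform import Rotation as Ro
o=get_obs();R=Ro.from_rotvec(o["tcp_rot"]).as_matrix()
print(round(o["time"],2),"psi",round(np.arctan2(R[1,1],R[0,1]),3),"q6",round(o["qpos"][5],3),"tcp",o["tcp_pos"].round(1),"F",o["contact_force"].round(1),"M",o["wrist_torque"].round(3),"g",round(o["grip_width"],1),round(o["finger_force"],1))
E
python3 s.py
```

```text
6.7 psi 1.062 q6 -0.837 tcp [524.1 146.2 206.2] F [-0.8  0.6  0.1] M [ 0.01  -0.134 -0.014] g 93.3 0.0
```

Emit:
{"name": "arm_command", "arguments": {
  "deltas": [
    [[0,0,0],[0,0,0],0],
    [[0,0,0],[0,0,0],0],
    [[0,0,0],[0,0,0],0],
    [[0,0,0],[0,0,0],0],
    [[0,0,0],[0,0,0],0],
    [[0,0,0],[0,0,0],0],
    [[0,0,0],[0,0,0],0],
    [[0,0,0],[0,0,0],0]
  ],
  "force": 30
}}

```text
time: 7.5
tcp_pos: [523.9, 146.2, 205.4]
tcp_rot: [-0.791, -3.04, 0.0]
contact_force: [0.3, -0.5, 0.4]
grip_width: 33.7
finger_force: 0.0
```

```bash
python3 s.py
```

```text
7.5 psi 1.062 q6 -0.837 tcp [523.9 146.2 205.4] F [ 0.3 -0.5  0.4] M [ 0.015 -0.143 -0.031] g 33.7 0.0
```

Emit:
{"name": "arm_command", "arguments": {
  "deltas": [
    [[0,0,0],[0,0,0],0],
    [[0,0,0],[0,0,0],0],
    [[0,0,0],[0,0,0],0],
    [[0,0,0],[0,0,0],0],
    [[0,0,0],[0,0,0],0]
  ]
}}

```text
time: 8.0
tcp_pos: [523.4, 145.1, 205.5]
tcp_rot: [-0.791, -3.039, 0.004]
contact_force: [-7.6, -9.3, 2.1]
grip_width: 22.0
finger_force: 30.0
```

```bash
python3 s.py
```

```text
8.0 psi 1.061 q6 -0.837 tcp [523.4 145.1 205.5] F [-7.6 -9.3  2.1] M [-1.713  1.068 -0.02 ] g 22.0 30.0
```

Emit:
{"name": "arm_command", "arguments": {
  "deltas": [
    [[0,0,0],[0,0,0],0],
    [[0,0,0],[0,0,0],0],
    [[0,0,0],[0,0,0],0]
  ]
}}

```text
time: 8.3
tcp_pos: [523.4, 145.1, 205.5]
tcp_rot: [-0.791, -3.039, 0.004]
contact_force: [-5.9, -9.5, 4.5]
grip_width: 22.4
finger_force: 30.0
```

```bash
python3 s.py
```

```text
8.3 psi 1.061 q6 -0.837 tcp [523.4 145.1 205.5] F [-5.9 -9.5  4.5] M [-1.702  1.037  0.03 ] g 22.4 30.0
```

```bash
python3 - <<'E'
from h import *
f=grab_frame("wrist");np.savez("wg.npz",**f);P=pts(f)
cv2.imwrite("pics/g.png",cv2.resize(f["frame"][:,:,::-1],(800,600),interpolation=cv2.INTER_CUBIC))
m=(P[...,2]>196)&(P[...,2]<222)&(np.hypot(P[...,0]-524,P[...,1]-146)<40)
print(m.sum(),P[m].mean(0))
E
```

```text
3749 [517.08004059 150.22138282 210.90525577]
```

View pics/g.png

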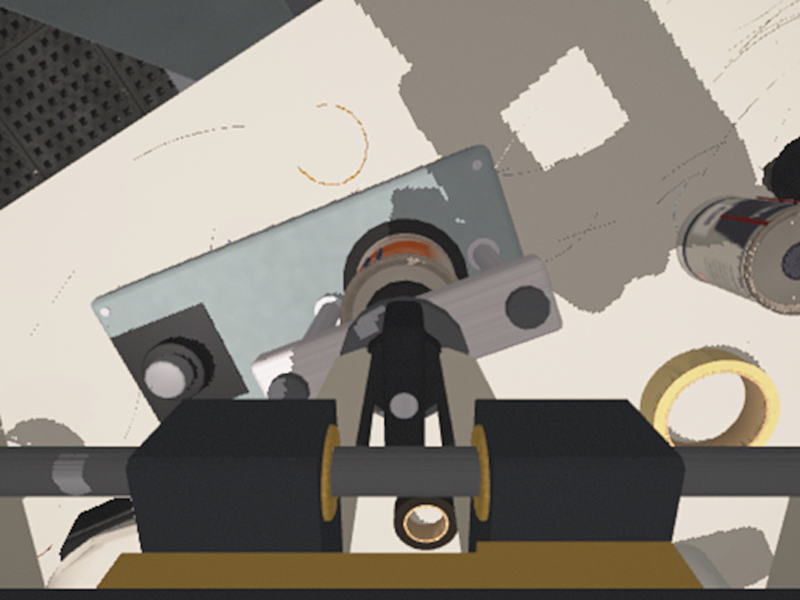

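The picture shows the bar knob's top at (404,390), between the two fingers. The black pads sit against its sides at about (375,350) and (435,350). I'll relax the side load and see whether the hold is two-sided.

Emit:
{"name": "arm_command", "arguments": {
  "deltas": [
    [[-0.05,-0.1,0],[0,0,0],0],
    [[0,0,0],[0,0,0],0],
    [[0,0,0],[0,0,0],0],
    [[0,0,0],[0,0,0],0],
    [[0,0,0],[0,0,0],0]
  ]
}}

```text
time: 8.85
tcp_pos: [523.2, 144.9, 205.5]
tcp_rot: [-0.791, -3.04, 0.001]
contact_force: [-4.0, -4.2, 2.1]
grip_width: 22.8
finger_force: 30.0
```

```bash
python3 s.py
```

```text
8.85 psi 1.062 q6 -0.838 tcp [523.2 144.9 205.5] F [-4.  -4.2  2.1] M [-0.741  0.508 -0.047] g 22.8 30.0
```

Emit:
{"name": "arm_command", "arguments": {
  "deltas": [
    [[-0.04,-0.07,0],[0,0,0],0],
    [[0,0,0],[0,0,0],0],
    [[0,0,0],[0,0,0],0],
    [[0,0,0],[0,0,0],0]
  ]
}}

```text
time: 9.25
tcp_pos: [523.1, 144.7, 205.5]
tcp_rot: [0.79, 3.04, 0.001]
contact_force: [1.1, 2.9, -0.1]
grip_width: 22.3
finger_force: 30.0
```

```bash
python3 s.py
```

```text
9.25 psi 1.062 q6 -0.84 tcp [523.1 144.7 205.5] F [ 1.1  2.9 -0.1] M [ 0.68  -0.406  0.012] g 22.3 30.0
```

Emit:
{"name": "arm_command", "arguments": {
  "deltas": [
    [[0,0,0],[0,0,-0.03],0],
    [[0,0,0],[0,0,-0.03],0],
    [[0,0,0],[0,0,0],0]
  ]
}}

```text
time: 9.55
tcp_pos: [523.1, 144.7, 205.5]
tcp_rot: [0.885, 3.014, 0.001]
contact_force: [2.6, 4.8, 0.3]
grip_width: 22.1
finger_force: 30.0
```

```bash
python3 s.py
```

```text
9.55 psi 1.0 q6 -0.777 tcp [523.1 144.7 205.5] F [2.6 4.8 0.3] M [ 0.95  -0.616  0.018] g 22.1 30.0
```

Emit:
{"name": "arm_command", "arguments": {
  "deltas": [
    [[0,0,0],[0,0,-0.03],0],
    [[0,0,0],[0,0,-0.03],0],
    [[0,0,0],[0,0,0],0]
  ]
}}

```text
time: 9.85
tcp_pos: [523.1, 144.7, 205.5]
tcp_rot: [0.975, 2.986, 0.001]
contact_force: [2.3, 5.4, -0.1]
grip_width: 22.6
finger_force: 30.0
```

```bash
python3 s.py
```

```text
9.85 psi 0.94 q6 -0.717 tcp [523.1 144.7 205.5] F [ 2.3  5.4 -0.1] M [ 1.034 -0.63  -0.009] g 22.6 30.0
```

Emit:
{"name": "arm_command", "arguments": {
  "deltas": [
    [[0,0,0],[0,0,-0.03],0],
    [[0,0,0],[0,0,-0.03],0],
    [[0,0,0],[0,0,0],0]
  ]
}}

```text
time: 10.15
tcp_pos: [523.1, 144.7, 205.5]
tcp_rot: [1.064, 2.956, 0.001]
contact_force: [2.9, 5.6, 0.6]
grip_width: 22.3
finger_force: 30.0
```

```bash
python3 s.py
```

```text
10.15 psi 0.88 q6 -0.657 tcp [523.1 144.7 205.5] F [2.9 5.6 0.6] M [ 1.013 -0.705  0.017] g 22.3 30.0
```

Emit:
{"name": "arm_command", "arguments": {
  "deltas": [
    [[0,0,0],[0,0,-0.03],0],
    [[0,0,0],[0,0,-0.03],0],
    [[0,0,0],[0,0,0],0]
  ]
}}

```text
time: 10.45
tcp_pos: [523.1, 144.7, 205.5]
tcp_rot: [1.152, 2.923, 0.001]
contact_force: [2.5, 4.3, 0.2]
grip_width: 22.5
finger_force: 30.0
```

```bash
python3 s.py
```

```text
10.45 psi 0.82 q6 -0.597 tcp [523.1 144.7 205.5] F [2.5 4.3 0.2] M [ 1.05  -0.685  0.002] g 22.5 30.0
```

Emit:
{"name": "arm_command", "arguments": {
  "deltas": [
    [[0,0,0],[0,0,-0.03],0],
    [[0,0,0],[0,0,-0.03],0],
    [[0,0,0],[0,0,0],0]
  ]
}}

```text
time: 10.75
tcp_pos: [523.1, 144.7, 205.5]
tcp_rot: [1.239, 2.887, 0.001]
contact_force: [2.0, 5.2, 0.4]
grip_width: 22.5
finger_force: 30.0
```

```bash
python3 s.py
```

```text
10.75 psi 0.76 q6 -0.537 tcp [523.1 144.7 205.5] F [2.  5.2 0.4] M [ 1.002 -0.716  0.032] g 22.5 30.0
```

Emit:
{"name": "arm_command", "arguments": {
  "deltas": [
    [[0,0,0],[0,0,-0.03],0],
    [[0,0,0],[0,0,-0.03],0],
    [[0,0,0],[0,0,0],0]
  ]
}}

```text
time: 11.05
tcp_pos: [523.1, 144.7, 205.5]
tcp_rot: [1.325, 2.848, 0.001]
contact_force: [3.1, 4.7, 0.5]
grip_width: 22.3
finger_force: 30.0
```

```bash
python3 s.py
```

```text
11.05 psi 0.7 q6 -0.477 tcp [523.1 144.7 205.5] F [3.1 4.7 0.5] M [ 0.971 -0.693 -0.041] g 22.3 30.0
```

Emit:
{"name": "arm_command", "arguments": {
  "deltas": [
    [[0,0,0],[0,0,-0.03],0],
    [[0,0,0],[0,0,-0.03],0],
    [[0,0,0],[0,0,0],0]
  ]
}}

```text
time: 11.35
tcp_pos: [523.1, 144.7, 205.5]
tcp_rot: [1.41, 2.807, 0.001]
contact_force: [2.7, 5.0, 0.8]
grip_width: 22.3
finger_force: 30.0
```

```bash
python3 s.py; python3 - <<'E'
from h import *
f=grab_frame("wrist")
a=np.load("wg.npz")["frame"]
b=np.hstack([a[170:320,200:320],f["frame"][170:320,200:320]])
cv2.imwrite("pics/g2.png",cv2.resize(b[:,:,::-1],None,fx=3.3,fy=3.3,interpolation=cv2.INTER_CUBIC))
E
```

```text
11.35 psi 0.64 q6 -0.417 tcp [523.1 144.7 205.5] F [2.7 5.  0.8] M [ 1.004 -0.781 -0.008] g 22.3 30.0
```

View pics/g2.png

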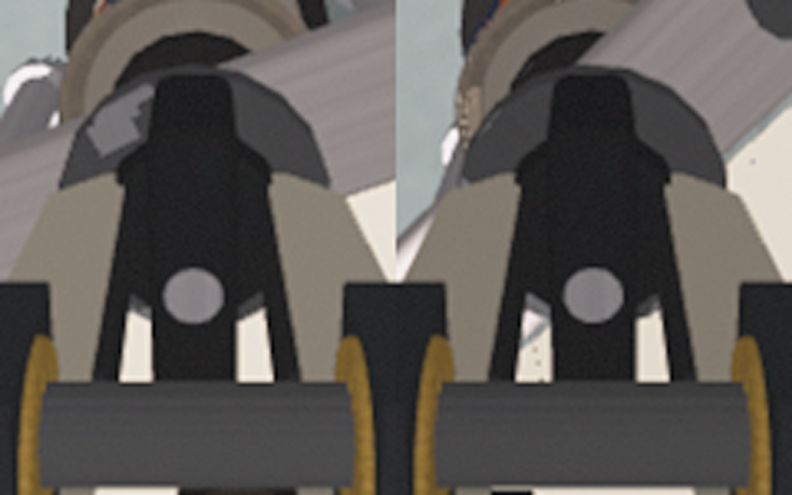

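Left and right crops match: the knob (dot at (195,295) and (593,295)) turns with the hand, and both pads hold it. No ratchet resistance yet after 0.42 rad.

Emit:
{"name": "arm_command", "arguments": {
  "deltas": [
    [[0,0,0],[0,0,-0.03],0],
    [[0,0,0],[0,0,-0.03],0],
    [[0,0,0],[0,0,0],0]
  ]
}}

```text
time: 11.7
tcp_pos: [523.2, 144.7, 205.5]
tcp_rot: [1.493, 2.764, 0.001]
contact_force: [3.2, 5.5, 0.2]
grip_width: 22.3
finger_force: 30.0
```

```bash
python3 s.py
```

```text
11.7 psi 0.58 q6 -0.357 tcp [523.2 144.7 205.5] F [3.2 5.5 0.2] M [ 1.038 -0.803 -0.027] g 22.3 30.0
```

Emit:
{"name": "arm_command", "arguments": {
  "deltas": [
    [[0,0,0],[0,0,-0.03],0],
    [[0,0,0],[0,0,-0.03],0],
    [[0,0,0],[0,0,0],0]
  ]
}}

```text
time: 12.0
tcp_pos: [523.2, 144.7, 205.5]
tcp_rot: [1.576, 2.718, 0.001]
contact_force: [2.9, 5.7, -0.1]
grip_width: 22.4
finger_force: 30.0
```

```bash
python3 s.py
```

```text
12.0 psi 0.52 q6 -0.297 tcp [523.2 144.7 205.5] F [ 2.9  5.7 -0.1] M [ 1.071e+00 -7.910e-01 -1.000e-03] g 22.4 30.0
```

Emit:
{"name": "arm_command", "arguments": {
  "deltas": [
    [[0,0,0],[0,0,-0.03],0],
    [[0,0,0],[0,0,-0.03],0],
    [[0,0,0],[0,0,0],0]
  ]
}}

```text
time: 12.3
tcp_pos: [523.2, 144.7, 205.6]
tcp_rot: [1.656, 2.669, 0.001]
contact_force: [3.5, 6.1, -0.1]
grip_width: 22.5
finger_force: 30.0
```

```bash
python3 s.py
```

```text
12.3 psi 0.46 q6 -0.237 tcp [523.2 144.7 205.6] F [ 3.5  6.1 -0.1] M [ 1.073 -0.744 -0.069] g 22.5 30.0
```

Emit:
{"name": "arm_command", "arguments": {
  "deltas": [
    [[0,0,0],[0,0,-0.03],0],
    [[0,0,0],[0,0,-0.03],0],
    [[0,0,0],[0,0,0],0]
  ]
}}

```text
time: 12.6
tcp_pos: [523.2, 144.7, 205.6]
tcp_rot: [1.736, 2.618, 0.002]
contact_force: [2.9, 5.4, -0.2]
grip_width: 22.1
finger_force: 30.0
```

```bash
python3 s.py
```

```text
12.6 psi 0.4 q6 -0.177 tcp [523.2 144.7 205.6] F [ 2.9  5.4 -0.2] M [ 0.988 -0.821 -0.02 ] g 22.1 30.0
```

Emit:
{"name": "arm_command", "arguments": {
  "deltas": [
    [[0,0,0],[0,0,-0.03],0],
    [[0,0,0],[0,0,-0.03],0],
    [[0,0,0],[0,0,0],0]
  ]
}}

```text
time: 12.9
tcp_pos: [523.2, 144.7, 205.5]
tcp_rot: [1.814, 2.565, 0.001]
contact_force: [3.7, 5.4, 0.1]
grip_width: 22.5
finger_force: 30.0
```

```bash
python3 s.py
```

```text
12.9 psi 0.34 q6 -0.117 tcp [523.2 144.7 205.5] F [3.7 5.4 0.1] M [ 1.005 -0.856 -0.018] g 22.5 30.0
```

Emit:
{"name": "arm_command", "arguments": {
  "deltas": [
    [[0,0,0],[0,0,-0.03],0],
    [[0,0,0],[0,0,-0.03],0],
    [[0,0,0],[0,0,0],0]
  ]
}}

```text
time: 13.2
tcp_pos: [523.2, 144.7, 205.5]
tcp_rot: [1.89, 2.509, 0.002]
contact_force: [4.1, 5.7, 1.1]
grip_width: 22.6
finger_force: 30.0
```

```bash
python3 s.py
```

```text
13.2 psi 0.28 q6 -0.057 tcp [523.2 144.7 205.5] F [4.1 5.7 1.1] M [ 0.983 -0.863 -0.022] g 22.6 30.0
```

Emit:
{"name": "arm_command", "arguments": {
  "deltas": [
    [[0.04,0.05,0],[0,0,-0.03],0],
    [[0,0,0],[0,0,-0.03],0],
    [[0,0,0],[0,0,0],0]
  ]
}}

```text
time: 13.5
tcp_pos: [523.4, 144.9, 205.5]
tcp_rot: [1.964, 2.452, -0.0]
contact_force: [1.2, 1.3, 1.9]
grip_width: 22.4
finger_force: 30.0
```

```bash
python3 s.py
```

```text
13.5 psi 0.22 q6 0.003 tcp [523.4 144.9 205.5] F [1.2 1.3 1.9] M [ 0.271 -0.254 -0.02 ] g 22.4 30.0
```

Emit:
{"name": "arm_command", "arguments": {
  "deltas": [
    [[0,0,0],[0,0,-0.03],0],
    [[0,0,0],[0,0,-0.03],0],
    [[0,0,0],[0,0,0],0]
  ]
}}

```text
time: 13.8
tcp_pos: [523.4, 144.9, 205.5]
tcp_rot: [2.036, 2.392, -0.0]
contact_force: [0.9, 0.8, 1.5]
grip_width: 22.2
finger_force: 30.0
```

```bash
python3 s.py
```

```text
13.8 psi 0.16 q6 0.063 tcp [523.4 144.9 205.5] F [0.9 0.8 1.5] M [ 0.155 -0.237  0.011] g 22.2 30.0
```

Emit:
{"name": "arm_command", "arguments": {
  "deltas": [
    [[0,0,0],[0,0,-0.03],0],
    [[0,0,0],[0,0,-0.03],0],
    [[0,0,0],[0,0,0],0]
  ]
}}

```text
time: 14.1
tcp_pos: [523.4, 144.9, 205.5]
tcp_rot: [2.107, 2.33, -0.0]
contact_force: [0.7, -0.4, 2.6]
grip_width: 22.0
finger_force: 30.0
```

```bash
python3 s.py
```

```text
14.1 psi 0.1 q6 0.123 tcp [523.4 144.9 205.5] F [ 0.7 -0.4  2.6] M [ 0.081 -0.22   0.003] g 22.0 30.0
```

Emit:
{"name": "arm_command", "arguments": {
  "deltas": [
    [[0,0,0],[0,0,-0.03],0],
    [[0,0,0],[0,0,-0.03],0],
    [[0,0,0],[0,0,0],0]
  ]
}}

```text
time: 14.4
tcp_pos: [523.4, 144.9, 205.5]
tcp_rot: [2.176, 2.266, 0.0]
contact_force: [0.7, 1.0, 2.3]
grip_width: 22.3
finger_force: 30.0
```

```bash
python3 s.py
```

```text
14.4 psi 0.04 q6 0.183 tcp [523.4 144.9 205.5] F [0.7 1.  2.3] M [-0.007 -0.325  0.045] g 22.3 30.0
```

Emit:
{"name": "arm_command", "arguments": {
  "deltas": [
    [[0,0,0],[0,0,-0.03],0],
    [[0,0,0],[0,0,-0.03],0],
    [[0,0,0],[0,0,0],0]
  ]
}}

```text
time: 14.7
tcp_pos: [523.4, 144.9, 205.5]
tcp_rot: [2.243, 2.199, 0.0]
contact_force: [0.8, -0.4, 2.7]
grip_width: 22.5
finger_force: 30.0
```

```bash
python3 s.py
```

```text
14.7 psi -0.02 q6 0.243 tcp [523.4 144.9 205.5] F [ 0.8 -0.4  2.7] M [-0.047 -0.342 -0.031] g 22.5 30.0
```

Emit:
{"name": "arm_command", "arguments": {
  "deltas": [
    [[0,0,0],[0,0,-0.03],0],
    [[0,0,0],[0,0,-0.03],0],
    [[0,0,0],[0,0,0],0]
  ]
}}

```text
time: 15.0
tcp_pos: [523.4, 144.9, 205.5]
tcp_rot: [2.308, 2.131, 0.0]
contact_force: [1.4, -0.5, 3.3]
grip_width: 22.2
finger_force: 30.0
```

```bash
python3 s.py
```

```text
15.0 psi -0.08 q6 0.303 tcp [523.4 144.9 205.5] F [ 1.4 -0.5  3.3] M [-0.116 -0.453 -0.048] g 22.2 30.0
```

```bash
echo 'print("tau6",o["tau"][5].round(3))'>>s.py; python3 s.py
```

```text
15.0 psi -0.08 q6 0.303 tcp [523.4 144.9 205.5] F [ 1.4 -0.5  3.3] M [-0.116 -0.453 -0.048] g 22.2 30.0
tau6 0.706
```

Emit:
{"name": "arm_command", "arguments": {
  "deltas": [
    [[0,0,0],[0,0,-0.03],0],
    [[0,0,0],[0,0,-0.03],0],
    [[0,0,0],[0,0,0],0]
  ]
}}

```text
time: 15.3
tcp_pos: [523.4, 144.9, 205.5]
tcp_rot: [2.371, 2.061, 0.0]
contact_force: [2.7, 0.7, 1.6]
grip_width: 22.4
finger_force: 30.0
```

```bash
python3 s.py
```

```text
15.3 psi -0.14 q6 0.363 tcp [523.4 144.9 205.5] F [2.7 0.7 1.6] M [-0.144 -0.51  -0.047] g 22.4 30.0
tau6 0.707
```

Emit:
{"name": "arm_command", "arguments": {
  "deltas": [
    [[0,0,0],[0,0,-0.03],0],
    [[0,0,0],[0,0,-0.03],0],
    [[0,0,0],[0,0,0],0]
  ]
}}

```text
time: 15.6
tcp_pos: [523.4, 144.9, 205.4]
tcp_rot: [2.432, 1.989, 0.0]
contact_force: [2.4, 0.8, 2.1]
grip_width: 22.8
finger_force: 30.0
```

```bash
python3 s.py
```

```text
15.6 psi -0.2 q6 0.423 tcp [523.4 144.9 205.4] F [2.4 0.8 2.1] M [-0.214 -0.674 -0.015] g 22.8 30.0
tau6 0.716
```

Emit:
{"name": "arm_command", "arguments": {
  "deltas": [
    [[0,0,0],[0,0,-0.03],0],
    [[0,0,0],[0,0,-0.03],0],
    [[0,0,0],[0,0,0],0]
  ]
}}

```text
time: 15.9
tcp_pos: [523.4, 145.0, 205.5]
tcp_rot: [2.49, 1.915, 0.0]
contact_force: [3.2, -0.6, 3.1]
grip_width: 22.2
finger_force: 30.0
```

```bash
python3 s.py
```

```text
15.9 psi -0.26 q6 0.483 tcp [523.4 145.  205.5] F [ 3.2 -0.6  3.1] M [-0.208 -0.724  0.142] g 22.2 30.0
tau6 0.88
```

The ratchet has engaged at psi of about -0.21 to -0.22 (Mz 0.14, tau6 up 0.165). Joint 6 torque is a clean signal, so I'll follow it with finer steps.

Emit:
{"name": "arm_command", "arguments": {
  "deltas": [
    [[0,0,0],[0,0,-0.04],0],
    [[0,0,0],[0,0,0],0],
    [[0,0,0],[0,0,0],0]
  ]
}}

```text
time: 16.2
tcp_pos: [523.4, 144.9, 205.4]
tcp_rot: [2.525, 1.868, 0.0]
contact_force: [2.7, -1.2, 2.6]
grip_width: 22.4
finger_force: 30.0
```

```bash
python3 s.py
```

```text
16.2 psi -0.297 q6 0.52 tcp [523.4 144.9 205.4] F [ 2.7 -1.2  2.6] M [-0.278 -0.847  0.228] g 22.4 30.0
tau6 0.381
```

Emit:
{"name": "arm_command", "arguments": {
  "deltas": [
    [[0,0,0],[0,0,-0.04],0],
    [[0,0,0],[0,0,0],0],
    [[0,0,0],[0,0,0],0]
  ]
}}

```text
time: 16.5
tcp_pos: [523.4, 144.9, 205.5]
tcp_rot: [2.562, 1.818, 0.0]
contact_force: [4.4, -1.1, 2.4]
grip_width: 22.7
finger_force: 30.0
```

```bash
python3 s.py
```

```text
16.5 psi -0.336 q6 0.56 tcp [523.4 144.9 205.5] F [ 4.4 -1.1  2.4] M [-0.301 -0.89   0.228] g 22.7 30.0
tau6 0.343
```

Emit:
{"name": "arm_command", "arguments": {
  "deltas": [
    [[0,0,0],[0,0,-0.04],0],
    [[0,0,0],[0,0,0],0],
    [[0,0,0],[0,0,0],0]
  ]
}}

```text
time: 16.8
tcp_pos: [523.4, 144.9, 205.5]
tcp_rot: [2.598, 1.767, 0.0]
contact_force: [4.3, -1.8, 2.1]
grip_width: 22.6
finger_force: 30.0
```

```bash
python3 s.py
```

```text
16.8 psi -0.376 q6 0.6 tcp [523.4 144.9 205.5] F [ 4.3 -1.8  2.1] M [-0.342 -0.965  0.05 ] g 22.6 30.0
tau6 0.142
```

Emit:
{"name": "arm_command", "arguments": {
  "deltas": [
    [[0,0,0],[0,0,-0.04],0],
    [[0,0,0],[0,0,0],0],
    [[0,0,0],[0,0,0],0]
  ]
}}

```text
time: 17.1
tcp_pos: [523.4, 144.9, 205.5]
tcp_rot: [2.632, 1.714, 0.0]
contact_force: [4.2, -1.1, 2.3]
grip_width: 22.5
finger_force: 30.0
```

```bash
python3 s.py
```

```text
17.1 psi -0.416 q6 0.639 tcp [523.4 144.9 205.5] F [ 4.2 -1.1  2.3] M [-0.312 -0.981  0.01 ] g 22.5 30.0
tau6 0.121
```

Emit:
{"name": "arm_command", "arguments": {
  "deltas": [
    [[0,0,0],[0,0,-0.04],0],
    [[0,0,0],[0,0,0],0],
    [[0,0,0],[0,0,0],0]
  ]
}}

```text
time: 17.4
tcp_pos: [523.4, 144.9, 205.5]
tcp_rot: [2.666, 1.661, 0.0]
contact_force: [5.4, -0.8, 2.2]
grip_width: 22.4
finger_force: 30.0
```

```bash
python3 s.py
```

```text
17.4 psi -0.457 q6 0.68 tcp [523.4 144.9 205.5] F [ 5.4 -0.8  2.2] M [-0.39  -1.02   0.006] g 22.4 30.0
tau6 0.074
```

Emit:
{"name": "arm_command", "arguments": {
  "deltas": [
    [[0,0,0],[0,0,-0.04],0],
    [[0,0,0],[0,0,0],0],
    [[0,0,0],[0,0,0],0]
  ]
}}

```text
time: 17.7
tcp_pos: [523.4, 144.9, 205.5]
tcp_rot: [2.699, 1.607, 0.0]
contact_force: [4.5, -0.8, 2.3]
grip_width: 22.2
finger_force: 30.0
```

```bash
python3 s.py
```

```text
17.7 psi -0.497 q6 0.72 tcp [523.4 144.9 205.5] F [ 4.5 -0.8  2.3] M [-0.44  -1.044 -0.032] g 22.2 30.0
tau6 0.073
```

Emit:
{"name": "arm_command", "arguments": {
  "deltas": [
    [[0.04,0,0],[0,0,-0.05],0],
    [[0,0,0],[0,0,0],0],
    [[0,0,0],[0,0,0],0]
  ]
}}

```text
time: 18.0
tcp_pos: [523.6, 144.9, 205.4]
tcp_rot: [-2.738, -1.54, 0.001]
contact_force: [-0.2, -2.1, 4.4]
grip_width: 22.3
finger_force: 30.0
```

```bash
python3 s.py
```

```text
18.0 psi -0.546 q6 0.769 tcp [523.6 144.9 205.4] F [-0.2 -2.1  4.4] M [-0.424 -0.189 -0.015] g 22.3 30.0
tau6 0.161
```

Emit:
{"name": "arm_command", "arguments": {
  "deltas": [
    [[0,0,0],[0,0,-0.05],0],
    [[0,0,0],[0,0,0],0],
    [[0,0,0],[0,0,0],0]
  ]
}}

```text
time: 18.3
tcp_pos: [523.6, 144.9, 205.4]
tcp_rot: [-2.775, -1.472, 0.001]
contact_force: [0.3, -2.9, 4.5]
grip_width: 22.7
finger_force: 30.0
```

```bash
python3 s.py
```

```text
18.3 psi -0.596 q6 0.819 tcp [523.6 144.9 205.4] F [ 0.3 -2.9  4.5] M [-0.508 -0.076  0.159] g 22.7 30.0
tau6 0.295
```

Emit:
{"name": "arm_command", "arguments": {
  "deltas": [
    [[0,0,0],[0,0,-0.05],0],
    [[0,0,0],[0,0,0],0],
    [[0,0,0],[0,0,0],0]
  ]
}}

```text
time: 18.6
tcp_pos: [523.6, 144.9, 205.4]
tcp_rot: [-2.811, -1.402, 0.0]
contact_force: [-0.1, -2.7, 4.4]
grip_width: 22.3
finger_force: 30.0
```

```bash
python3 s.py
```

```text
18.6 psi -0.646 q6 0.869 tcp [523.6 144.9 205.4] F [-0.1 -2.7  4.4] M [-0.607  0.078  0.212] g 22.3 30.0
tau6 0.39
```

Emit:
{"name": "arm_command", "arguments": {
  "deltas": [
    [[0,0,0],[0,0,-0.05],0],
    [[0,0,0],[0,0,0],0],
    [[0,0,0],[0,0,0],0]
  ]
}}

```text
time: 18.9
tcp_pos: [523.7, 144.9, 205.4]
tcp_rot: [-2.846, -1.331, 0.0]
contact_force: [-1.7, -2.4, 4.3]
grip_width: 22.4
finger_force: 30.0
```

```bash
python3 s.py
```

```text
18.9 psi -0.696 q6 0.919 tcp [523.7 144.9 205.4] F [-1.7 -2.4  4.3] M [-0.672  0.154  0.138] g 22.4 30.0
tau6 0.323
```

Emit:
{"name": "arm_command", "arguments": {
  "deltas": [
    [[0,0,0],[0,0,-0.04],0],
    [[0,0,0],[0,0,0],0],
    [[0,0,0],[0,0,0],0]
  ]
}}

```text
time: 19.2
tcp_pos: [523.7, 144.9, 205.4]
tcp_rot: [-2.872, -1.273, 0.0]
contact_force: [-1.2, -3.6, 4.7]
grip_width: 22.1
finger_force: 30.0
```

```bash
python3 s.py
```

```text
19.2 psi -0.736 q6 0.959 tcp [523.7 144.9 205.4] F [-1.2 -3.6  4.7] M [-0.643  0.336  0.041] g 22.1 30.0
tau6 0.186
```

Emit:
{"name": "arm_command", "arguments": {
  "deltas": [
    [[0,0,0],[0,0,-0.04],0],
    [[0,0,0],[0,0,0],0],
    [[0,0,0],[0,0,0],0]
  ]
}}

```text
time: 19.5
tcp_pos: [523.7, 144.9, 205.4]
tcp_rot: [-2.897, -1.216, 0.0]
contact_force: [-2.6, -3.4, 4.1]
grip_width: 22.2
finger_force: 30.0
```

```bash
python3 s.py
```

```text
19.5 psi -0.776 q6 0.999 tcp [523.7 144.9 205.4] F [-2.6 -3.4  4.1] M [-0.665  0.292 -0.01 ] g 22.2 30.0
tau6 0.143
```

Emit:
{"name": "arm_command", "arguments": {
  "deltas": [
    [[0,0,0],[0,0,-0.04],0],
    [[0,0,0],[0,0,0],0],
    [[0,0,0],[0,0,0],0]
  ]
}}

```text
time: 19.8
tcp_pos: [523.7, 144.9, 205.4]
tcp_rot: [-2.921, -1.157, 0.0]
contact_force: [-1.7, -4.1, 4.7]
grip_width: 22.2
finger_force: 30.0
```

```bash
python3 s.py
```

```text
19.8 psi -0.816 q6 1.039 tcp [523.7 144.9 205.4] F [-1.7 -4.1  4.7] M [-0.752  0.378  0.053] g 22.2 30.0
tau6 0.127
```

Emit:
{"name": "arm_command", "arguments": {
  "deltas": [
    [[-0.02,-0.04,-0.03],[0,0,-0.05],0],
    [[0,0,0],[0,0,-0.05],0],
    [[0,0,0],[0,0,0],0]
  ]
}}

```text
time: 20.1
tcp_pos: [523.7, 144.8, 205.4]
tcp_rot: [-2.975, -1.007, -0.001]
contact_force: [-0.9, -1.8, 5.8]
grip_width: 22.7
finger_force: 30.0
```

```bash
python3 s.py
```

```text
20.1 psi -0.918 q6 1.141 tcp [523.7 144.8 205.4] F [-0.9 -1.8  5.8] M [-0.344  0.149 -0.041] g 22.7 30.0
tau6 1.142
```

Emit:
{"name": "arm_command", "arguments": {
  "deltas": [
    [[0,0,0],[0,0,-0.05],0],
    [[0,0,0],[0,0,0],0],
    [[0,0,0],[0,0,0],0]
  ]
}}

```text
time: 20.4
tcp_pos: [523.7, 144.8, 205.4]
tcp_rot: [-2.999, -0.935, -0.001]
contact_force: [-0.6, -2.0, 5.0]
grip_width: 21.9
finger_force: 30.0
```

```bash
python3 s.py
```

```text
20.4 psi -0.966 q6 1.189 tcp [523.7 144.8 205.4] F [-0.6 -2.   5. ] M [-0.355  0.168  0.138] g 21.9 30.0
tau6 0.288
```

Emit:
{"name": "arm_command", "arguments": {
  "deltas": [
    [[0,0,0],[0,0,-0.04],0],
    [[0,0,0],[0,0,0],0],
    [[0,0,0],[0,0,0],0]
  ]
}}

```text
time: 20.7
tcp_pos: [523.7, 144.7, 205.4]
tcp_rot: [-3.017, -0.875, -0.001]
contact_force: [-1.8, -1.3, 6.5]
grip_width: 22.4
finger_force: 30.0
```

```bash
python3 s.py
```

```text
20.7 psi -1.006 q6 1.229 tcp [523.7 144.7 205.4] F [-1.8 -1.3  6.5] M [-0.394  0.173  0.224] g 22.4 30.0
tau6 0.317
```

Emit:
{"name": "arm_command", "arguments": {
  "deltas": [
    [[0,0,0],[0,0,-0.04],0],
    [[0,0,0],[0,0,0],0],
    [[0,0,0],[0,0,0],0]
  ]
}}

```text
time: 21.0
tcp_pos: [523.7, 144.7, 205.4]
tcp_rot: [-3.034, -0.814, -0.001]
contact_force: [-0.4, -1.1, 6.6]
grip_width: 22.6
finger_force: 30.0
```

```bash
python3 s.py
```

```text
21.0 psi -1.046 q6 1.269 tcp [523.7 144.7 205.4] F [-0.4 -1.1  6.6] M [-0.381  0.171  0.177] g 22.6 30.0
tau6 0.238
```

Emit:
{"name": "arm_command", "arguments": {
  "deltas": [
    [[0,0,0],[0,0,-0.04],0],
    [[0,0,0],[0,0,0],0],
    [[0,0,0],[0,0,0],0]
  ]
}}

```text
time: 21.3
tcp_pos: [523.7, 144.7, 205.4]
tcp_rot: [-3.05, -0.753, -0.001]
contact_force: [-1.7, -1.3, 5.8]
grip_width: 22.2
finger_force: 30.0
```

```bash
python3 s.py
```

```text
21.3 psi -1.086 q6 1.309 tcp [523.7 144.7 205.4] F [-1.7 -1.3  5.8] M [-0.457  0.173 -0.009] g 22.2 30.0
tau6 0.144
```

Emit:
{"name": "arm_command", "arguments": {
  "deltas": [
    [[0,0,0],[0,0,-0.03],0],
    [[0,0,0],[0,0,0],0],
    [[0,0,0],[0,0,0],0]
  ]
}}

```text
time: 21.6
tcp_pos: [523.7, 144.7, 205.4]
tcp_rot: [-3.06, -0.708, -0.001]
contact_force: [-2.6, -1.5, 6.0]
grip_width: 22.5
finger_force: 30.0
```

```bash
python3 s.py
```

```text
21.6 psi -1.116 q6 1.339 tcp [523.7 144.7 205.4] F [-2.6 -1.5  6. ] M [-0.422  0.21   0.034] g 22.5 30.0
tau6 0.074
```

Third click seen at psi of about -1.07: torque dropped from 0.18 to 0, and the three clicks are about 0.35 rad apart. I'll add a small margin, release and lift.

Emit:
{"name": "arm_command", "arguments": {
  "deltas": [
    [[0,0,0],[0,0,-0.04],0],
    [[0,0,0],[0,0,0],0],
    [[0,0,0],[0,0,0],0],
    [[0,0,0],[0,0,0],1],
    [[0,0,0],[0,0,0],1],
    [[0,0,0],[0,0,0],1],
    [[0,0,0],[0,0,0],1],
    [[0,0,0],[0,0,0],1],
    [[0,0,0],[0,0,0],1],
    [[0,0,0],[0,0,0],1]
  ]
}}

```text
time: 22.6
tcp_pos: [523.6, 144.6, 205.1]
tcp_rot: [-3.075, -0.644, -0.0]
contact_force: [-0.2, 0.4, -0.3]
grip_width: 73.9
finger_force: 0.0
```

```bash
python3 s.py
```

```text
22.6 psi -1.158 q6 1.38 tcp [523.6 144.6 205.1] F [-0.2  0.4 -0.3] M [0.016 0.035 0.033] g 73.9 0.0
tau6 -0.003
```

Emit:
{"name": "arm_command", "arguments": {
  "deltas": [
    [[0,0,0.5],[0,0,0],1],
    [[0,0,1.0],[0,0,0],1],
    [[0,0,1.5],[0,0,0],1],
    [[0,0,2.0],[0,0,0],1],
    [[0,0,2.0],[0,0,0],1],
    [[0,0,1.0],[0,0,0],1],
    [[0,0,0],[0,0,0],1],
    [[0,0,0],[0,0,0],1]
  ]
}}

```text
time: 23.4
tcp_pos: [523.5, 144.5, 284.8]
tcp_rot: [-3.075, -0.644, 0.0]
contact_force: [-0.6, 0.4, 0.6]
grip_width: 92.9
finger_force: 0.0
```

```bash
python3 s.py; python3 w.py
```

```text
23.4 psi -1.158 q6 1.38 tcp [523.5 144.5 284.8] F [-0.6  0.4  0.6] M [-0.004 -0.042  0.067] g 92.9 0.0
tau6 -0.0
23.45 [523.4 144.5 284.3] [ 3.075e+00  6.440e-01 -2.000e-03] [ 0.222 -0.181  1.656  0.     1.667  1.38 ]
psi -66.3481951817975
knob 1212 [526.2 146.6 211.9] [524.4 146. ] [53.1 13.8] 24.0
disc 1087 [527.2 147.  179.5] [525.6 146.5] [50.5 50.7] 24.2
bar 2754 [526.7 150.7 163.5] [523.9 145.6] [133.7  34.4] 81.9
button 132 [507.5 -23.7  67.8] [507.8 -24.9] [26.1 10.5] 71.5
collar 246 [512.5 -19.4  56.3] [510.3 -24. ] [43.5 22.6] 82.3
[[ 4.0000e-01  8.8000e-01  2.5000e-01  5.9457e+02]
 [-9.2000e-01  3.8000e-01  1.1000e-01  1.7656e+02]
 [-0.0000e+00 -2.8000e-01  9.6000e-01  4.3135e+02]
 [ 0.0000e+00  0.0000e+00  0.0000e+00  1.0000e+00]]
```

Emit:
{"name": "arm_command", "arguments": {
  "deltas": [
    [[-0.29,-2.08,0],[0,0,0.13],0],
    [[-0.29,-2.08,0],[0,0,0.13],0],
    [[-0.29,-2.08,0],[0,0,0.13],0],
    [[-0.29,-2.08,0],[0,0,0.13],0],
    [[-0.29,-2.08,0],[0,0,0.13],0],
    [[-0.29,-2.08,0],[0,0,0.13],0],
    [[-0.29,-2.08,0],[0,0,0.13],0],
    [[-0.29,-2.08,0],[0,0,0.11],0],
    [[0,0,0],[0,0,0],0],
    [[0,0,0],[0,0,0],0]
  ],
  "force": 10
}}

```text
time: 24.45
tcp_pos: [500.2, -21.8, 284.5]
tcp_rot: [-2.372, -2.058, 0.001]
contact_force: [-0.7, -0.0, 0.1]
grip_width: 17.7
finger_force: 0.0
```

```bash
python3 s.py; python3 w.py | grep -E "button|collar"
```

```text
24.45 psi -0.141 q6 0.047 tcp [500.2 -21.8 284.5] F [-0.7 -0.   0.1] M [-0.057 -0.019  0.014] g 17.7 0.0
tau6 -0.665
button 386 [500.9 -22.1  68.2] [501.  -22.4] [26.5 25.9] 81.9
collar 518 [501.2 -20.5  56.3] [500.9 -22.5] [42.8 41.9] 81.2
```

Emit:
{"name": "arm_command", "arguments": {
  "deltas": [
    [[0,0,-2],[0,0,0],0],
    [[0,0,-3],[0,0,0],0],
    [[0,0,-3],[0,0,0],0],
    [[0,0,-3],[0,0,0],0],
    [[0,0,-3],[0,0,0],0],
    [[0,0,-2],[0,0,0],0],
    [[0,0,-1],[0,0,0],0],
    [[0,0,0],[0,0,0],0],
    [[0,0,0],[0,0,0],0]
  ]
}}

```text
time: 25.4
tcp_pos: [500.8, -21.6, 116.1]
tcp_rot: [2.369, 2.062, 0.001]
contact_force: [-0.4, -0.5, 0.2]
grip_width: 0.5
finger_force: 0.0
```

```bash
python3 s.py
```

```text
25.4 psi -0.138 q6 0.044 tcp [500.8 -21.6 116.1] F [-0.4 -0.5  0.2] M [-0.048 -0.061 -0.033] g 0.5 0.0
tau6 0.035
```

Emit:
{"name": "arm_command", "arguments": {
  "deltas": [
    [[0,0,-1.2],[0,0,0],0],
    [[0,0,-0.8],[0,0,0],0],
    [[0,0,-0.3],[0,0,0],0],
    [[0,0,0],[0,0,0],0],
    [[0,0,0],[0,0,0],0]
  ]
}}

```text
time: 25.9
tcp_pos: [500.4, -21.9, 92.3]
tcp_rot: [2.369, 2.063, 0.0]
contact_force: [0.2, 0.0, 0.3]
grip_width: 0.4
finger_force: 0.0
```

Emit:
{"name": "arm_command", "arguments": {
  "deltas": [
    [[0,0,-0.2],[0,0,0],0],
    [[0,0,-0.2],[0,0,0],0],
    [[0,0,-0.1],[0,0,0],0],
    [[0,0,0],[0,0,0],0],
    [[0,0,0],[0,0,0],0]
  ]
}}

```text
time: 26.4
tcp_pos: [500.5, -21.9, 87.4]
tcp_rot: [2.369, 2.063, 0.0]
contact_force: [0.0, -0.7, 2.3]
grip_width: 0.4
finger_force: 1.3
```

Emit:
{"name": "arm_command", "arguments": {
  "deltas": [
    [[0,0,-0.15],[0,0,0],0],
    [[0,0,-0.15],[0,0,0],0],
    [[0,0,0],[0,0,0],0],
    [[0,0,0],[0,0,0],0]
  ]
}}

```text
time: 26.8
tcp_pos: [500.5, -21.9, 84.3]
tcp_rot: [2.369, 2.063, 0.0]
contact_force: [0.4, -1.7, 5.5]
grip_width: 0.5
finger_force: 2.4
```

Emit:
{"name": "arm_command", "arguments": {
  "deltas": [
    [[0,0,-0.15],[0,0,0],0],
    [[0,0,-0.15],[0,0,0],0],
    [[0,0,0],[0,0,0],0],
    [[0,0,0],[0,0,0],0]
  ]
}}

```text
time: 27.2
tcp_pos: [500.5, -21.9, 81.4]
tcp_rot: [2.369, 2.063, 0.0]
contact_force: [-0.4, -0.5, 7.2]
grip_width: 0.8
finger_force: 3.4
```

Emit:
{"name": "arm_command", "arguments": {
  "deltas": [
    [[0,0,-0.1],[0,0,0],0],
    [[0,0,-0.05],[0,0,0],0],
    [[0,0,0],[0,0,0],0],
    [[0,0,0],[0,0,0],0]
  ]
}}

```text
time: 27.6
tcp_pos: [500.5, -21.9, 80.0]
tcp_rot: [2.369, 2.063, 0.0]
contact_force: [-1.6, 0.1, 8.6]
grip_width: 0.7
finger_force: 3.9
```

Emit:
{"name": "arm_command", "arguments": {
  "deltas": [
    [[0,0,-0.05],[0,0,0],0],
    [[0,0,-0.05],[0,0,0],0],
    [[0,0,0],[0,0,0],0],
    [[0,0,0],[0,0,0],0]
  ]
}}

```text
time: 28.0
tcp_pos: [500.6, -21.9, 79.9]
tcp_rot: [2.369, 2.063, 0.001]
contact_force: [-5.5, 1.1, 17.9]
grip_width: 0.4
finger_force: 8.9
```

The force jumped while the height stayed put, so the button is at its stop. I'll let go and lift.

Emit:
{"name": "arm_command", "arguments": {
  "deltas": [
    [[0,0,0.3],[0,0,0],0],
    [[0,0,0.8],[0,0,0],0],
    [[0,0,1.5],[0,0,0],0],
    [[0,0,3],[0,0,0],0],
    [[0,0,3],[0,0,0],0],
    [[0,0,3],[0,0,0],0],
    [[0,0,3],[0,0,0],0],
    [[0,0,0],[0,0,0],0],
    [[0,0,0],[0,0,0],0],
    [[0,0,0],[0,0,0],0]
  ]
}}

```text
time: 29.0
tcp_pos: [500.0, -21.8, 223.8]
tcp_rot: [-2.369, -2.062, 0.002]
contact_force: [0.1, -0.1, -0.0]
grip_width: 0.3
finger_force: 0.0
```

```bash
python3 s.py; python3 w.py | grep -E "button|knob"; python3 -c "
from bench import job_done;print(job_done())"
```

```text
29.0 psi -0.138 q6 0.043 tcp [500.  -21.8 223.8] F [ 0.1 -0.1 -0. ] M [-0.043 -0.078 -0.   ] g 0.3 0.0
tau6 0.0
knob 0
button 542 [500.7 -21.8  68.1] [500.7 -22.5] [27.1 26.7] 49.5
the job is handed in; nothing more can be done
None
```

I tightened the clamp by three clicks (read from the torque), then pressed the start button to its stop at about 18 N and let it come back up; the job went in at 29 s, and no verdict was shown.

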